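Slide out the mixing slab and set it on its stand

ROBOT

A 6-joint arm with a two-finger parallel gripper is mounted at the origin on the work surface. World frame = base frame: x ahead of the robot, y to its left, z up, the work surface at z = 0. Lengths are in m, angles in degrees, forces in N, time in s.
With the tool pointing down it reaches from about 0.4 to 0.825 m from the base axis. Payload 7 kg.
Tool frame: the origin (TCP) lies at the very end of the fingers, on their centre line; the grasp point (between the pads) lies 19 mm behind it (ctrl.grip_point_offset is the distance from the TCP to the grasp point, in m); x points along the fingers, z is the direction in which the jaws open and shut, and the axes are right-handed (so a half turn about x gives the same grasp; the last joint's range is limited). The gripper opens to 88 mm and grips with 3 to 60 N. Pads are 19 mm wide; open, the fingers measure 130 mm over their backs; the gripper's body (78 mm by 193 mm) begins 47 mm behind the grasp point.
Start: joints at [87.611, 20.546, 0.682, 0, -70.136, -16.507], TCP at [0.219, 0.639, 0.227] pointing down, gripper open.
Joint ranges: [-176.03, 176.03], [-82.01, 121.73], [-58.28, 71.71], [-173.87, 95.51], [-174.79, -0.11], [-173.66, 173.66]. Speed limits (degrees/s): [136.94, 136.94, 172.46, 180, 180, 180].

INTERFACE

Orientations are given as [roll, pitch, yaw] about the fixed x, y, z axes, in that order (R = Rz(yaw) Ry(pitch) Rx(roll)).
In Python, from plant import get_obs, snapshot, calibration, close_job, ctrl gives the robot as it stands.
- The arm moves only by the tool move_arm, never from a script. Its argument "commands" is a list that holds one entry, the list of rows, each a list of 4 numbers: the shift along the tool's x, y, z in cm, then the turn about the tool's x in rad. In form: [[[dx, dy, dz, spin], ...]]. A call has 1 to 8 rows; each row shifts and turns the commanded pose from where the row before left it, along the tool's axes as they then stand; what a row does not reach is not made up. A row lasts 1/10 s, in which the tool goes at most 50 mm and 8.59 degrees, less where a joint would pass 70% of its speed; a pose out of reach is approached as far as the arm can. A call with a gripper value outside its range is refused whole. "jaw" is the finger opening in cm, from 0 to 8.76, set as the call begins (left out, the last holds). The fingers move at their own pace and stop on an object; the grip force is fixed at half the most. Time passes only in rows, so rows that do not move let the fingers close. It gives the time, the measured TCP pose, the force and the opening at its end, in the units of the state.
- get_obs(): the state, without advancing time (a new reading comes with each control period).
- snapshot(name): name is "scene" or "top"; returns (picture, depth): 420x560x3 uint8, red, green, blue; 420x560 float32, m along the optical axis (not along the pixel's ray), 0 where there is no reading.
- calibration(name): a dict with "mtx" (3x3 intrinsics, pixels), "T" (4x4, takes a point from camera to world coordinates). Camera axes: x right, y up, looking along -z (the intrinsics and any distortion apply to the point x, -y, -z); pixel columns grow to the right and rows downward; lengths in m; the calibration is good to about 2 mm. A picture is of the moment at which its call begins. calibration takes no time and is no camera call.
- close_job(): hands the job in, once; it reports no verdict.
The state is a dict: "clock": time; "joint_pos": joint angles; "qvel": joint speeds; "tau": joint torques, N m; "tool_pos": TCP position; "orientation": TCP orientation; "force": force on the tool from outside, world axes, zero at the start; "moment": the same for the moment, N m; "opening": finger opening in m.
Only numpy, scipy, OpenCV 4.12 (cv2) and the standard library are available. Lean on these libraries where they do the work, as an engineer would, in place of code of your own. Each camera call takes 0.05 s, during which the arm holds its last target. There are 200 camera calls.

TASK

Take the blue mixing slab from the white slab shelf and set it on the steel slab stand. It lies too close between the shelf's rims to be gripped there, so push it along, flat on the shelf, out of the end that the curing light does not block until about 50 mm (more than a third) overhangs, then grip the overhanging end by its two long edges, lift it well clear, and lower it (do not drop it) to lie flat on both supports, centred and squared with the stand, and let go. Do not let the slab fall, and do not shift or tip the curing light, bur box, jaw model or bottle.

Things in the scene. Friction and masses are not known exactly. Their poses are not given: they have to be found in the camera images.
- slab: Loose flat blue ceramic mixing slab, 62 (its x) by 130 (its y) by 10 thick (z), about 200 g. Origin: centre of its underside. Starts flat in the shelf's channel, long side along the channel; its two ends are alike.
- shelf: Fixed white slab shelf, 100 (its x) by 230 (its y) mm. Origin: centre of its foot on the bench, z up. The slab slides on the deck, whose top is 70 mm above the origin, in a straight channel along the shelf's y, 84 mm wide between two aluminium rims at x = -46 and +46 mm (8 thick, tops 84 mm above the origin, 4 mm higher than the slab's top). The channel is open at both ends, at y = -115 and +115 mm, where the deck ends; under the deck it is open beyond y = -81 and +81 mm.
- stand: Fixed steel slab stand. Origin: centre of its foot on the bench, z up. Base plate 130 (its x) by 62 (its y) by 8 mm, the slab's own outline: the slab's long side goes along the stand's x, either end first. Two rubber-topped supports, 16 by 42 mm (x by y), at x = -42 and +42 mm, with tops 45 mm above the origin, carry the slab. Stands to the left or right of the robot.
- curing_light: Bystander, loose: black round cradle 76 mm across and 85 high with an upright dark wand with an orange tip, 173 mm high in all, 600 g. Origin: centre of its underside. Stands about 70 mm (its centre) beyond one end of the shelf, and so blocks that end.
- bur_box: Bystander, loose: low white box with yellow lid, 80 by 60 by 30 mm high. Origin: centre of its underside. Stands about 70 mm beyond the other end of the shelf, lower than the deck, so the slab and the fingers can pass above it.
- jaw_model: Bystander, loose: jaw model with pink gum and white teeth on a white plate 75 by 70 mm, 37 mm high. Origin: centre of its underside.
- rinse: Bystander, loose: green bottle, 54 mm diameter, 150 mm high. Origin: centre of its underside. Stands between the robot and the shelf.
There are look-alikes about, which are no part of the job. Of the things that look like the shelf, the larger one is meant. What is meant by the slab is not turquoise, and is the larger of those in its own colour.

How it is judged (in metres and radians):
On the way, in this order (a step that is already met when the one before it is completed fails the run):
1. the slab lies flat on the shelf with at least 30 mm overhanging an end ((y of slab in the frame of shelf above 0.08 m or y of slab in the frame of shelf below -0.08 m) and z of slab in the frame of shelf between 0.066 and 0.075 m and angle between slab's own z axis and vertical below 0.08 rad), for 0.2 s.
2. the slab is held by the fingers, at least 30 mm above the shelf's deck (height (world z) of slab above 0.1 m and contact force between the fingers and slab above 2 N), for 0.1 s.
3. the slab is still held when it is over the stand, less than 10 mm above its supports (horizontal distance between slab and stand below 0.03 m and height (world z) of slab below 0.055 m and contact force between the fingers and slab above 1 N), for 0.05 s.
At the end, for the whole second after the job is handed in: The slab lies still, flat (within 0.05 rad) on both supports of the stand, its centre within 12 mm of the stand's centre, its long side within 0.14 rad of the stand's x, released; the bystanders stand where they were (horizontal distance between slab and stand below 0.012 m and angle between the y axis of slab and the x axis of stand, either way round below 0.14 rad and angle between slab's own z axis and vertical below 0.05 rad and z of slab in the frame of stand between 0.041 and 0.049 m and linear speed of slab below 0.02 m/s); the robot touches nothing.
It fails at once if the slab fell off the shelf or stand (height (world z) of slab below 0.03 m).
It fails at once if the curing light was shifted by over 20 mm or tipped (distance of curing_light from where it was at the start of the episode above 0.02 m or angle between curing_light's own z axis and vertical above 0.25 rad).
It fails at once if the bur box was shifted by over 20 mm or tipped (distance of bur_box from where it was at the start of the episode above 0.02 m or angle between bur_box's own z axis and vertical above 0.25 rad).
It fails at once if the jaw model was shifted by over 20 mm or tipped (distance of jaw_model from where it was at the start of the episode above 0.02 m or angle between jaw_model's own z axis and vertical above 0.25 rad).
It fails at once if the bottle was shifted by over 20 mm or tipped (distance of rinse from where it was at the start of the episode above 0.02 m or angle between rinse's own z axis and vertical above 0.25 rad).
It also fails if it takes over 67 s, if anything falls off the work surface, if the arm or the gripper's body presses on something with over 40 N, if the wrist force passes 120 N, or if a joint passes its speed limit or range.

## Working session

There is one attempt and no reset: what is moved stays moved. The work goes in short steps, Python scripts to look and compute and a tool call to move; the robot and the scene stay as the last step left them, time stands still between calls to the robot, and variables do not carry over. Pictures are saved under pics/ and viewed, about 8 in all and at most 12, crops included, and the job is handed in when it is done.

Besides the shell and the picture viewer there is one more tool, called after "Request:" as name(argument=value, ...), one argument or row to a line, values as JSON. move_arm: Moves the arm, as the interface text tells. Its arguments: {"type":"object","properties":{"commands":{"type":"array"},"jaw":{"type":"number"}},"required":["commands"]}

```bash
mkdir -p pics; cat > h.py <<'E'
import numpy as np,cv2
from plant import get_obs,snapshot,calibration,close_job,ctrl
def world(name,d):
    c=calibration(name);K=c["mtx"];T=c["T"]
    v,u=np.mgrid[:420,:560].astype(float)
    p=np.stack([(u-K[0,2])/K[0,0]*d,-(v-K[1,2])/K[1,1]*d,-d],-1)
    return p@T[:3,:3].T+T[:3,3]
E
python3 - <<'E'
from h import *
for n in("scene","top"):
    im,d=snapshot(n);np.savez(n+"0.npz",im=im,d=d)
    cv2.imwrite(f"pics/{n}0.png",cv2.resize(im[:,:,::-1],(784,588)))
    c=calibration(n);print(c)
o=get_obs();print(o)
E
```

```text
{'mtx': array([[425.25154634,   0.        , 274.11859731],
       [  0.        , 425.25154634, 213.78825211],
       [  0.        ,   0.        ,   1.        ]]), 'T': array([[ 0.59644346, -0.48466034,  0.63981213,  1.05836406],
       [ 0.80244233,  0.34169764, -0.48921266, -0.41676645],
       [ 0.01847968,  0.80520003,  0.59271529,  0.60406591],
       [ 0.        ,  0.        ,  0.        ,  1.        ]])}
{'mtx': array([[467.3790965 ,   0.        , 289.75788133],
       [  0.        , 467.3790965 , 214.07094359],
       [  0.        ,   0.        ,   1.        ]]), 'T': array([[ 0.02077651,  0.98576848, -0.16681977,  0.3298799 ],
       [-0.99970088,  0.01833008, -0.0161916 , -0.00375129],
       [-0.01290335,  0.16710627,  0.98585445,  1.19297767],
       [ 0.        ,  0.        ,  0.        ,  1.        ]])}
{'clock': 0.1, 'joint_pos': array([ 8.76094801e+01,  2.05851197e+01,  6.40099766e-01, -1.70987392e-02,
       -7.01351489e+01, -1.65070372e+01]), 'qvel': array([-0.12647082, -0.0213801 ,  0.01624356,  0.1071284 ,  0.03580538,
        0.16458279]), 'tau': array([-2.94195153e-03, -5.84161162e+01,  2.93750954e+01,  7.01545447e+00,
        1.02027258e-02, -5.37415565e-05]), 'tool_pos': array([0.21850392, 0.63820818, 0.22575152]), 'orientation': array([   5.17014803,   89.91823494, -103.73323054]), 'force': array([ 0.59446812, -0.46938509,  0.59915784]), 'moment': array([-0.03856942,  0.01284939, -0.0067568 ]), 'opening': 0.08777501783407796}
```

View pics/top0.png

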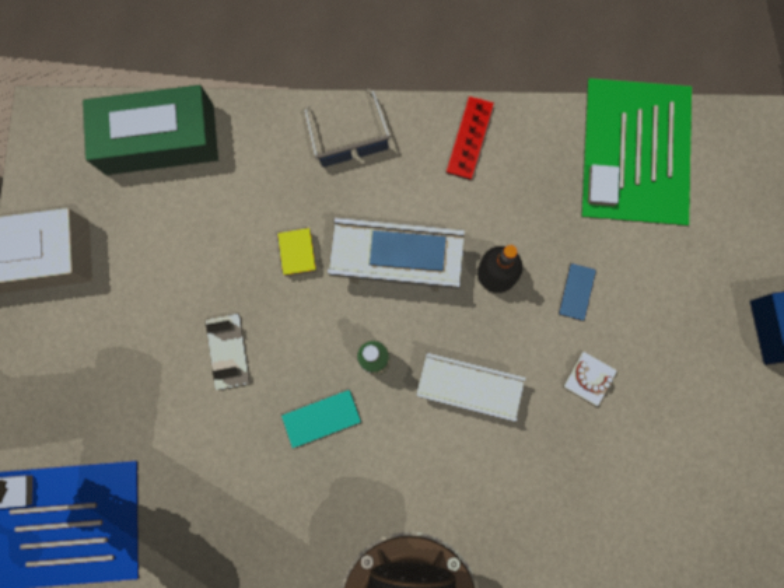

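View pics/scene0.png

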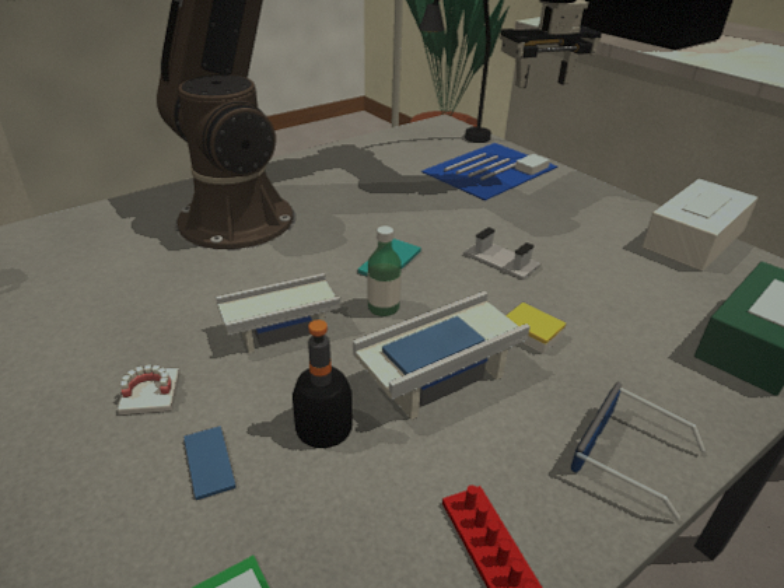

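The top view shows these look-alikes:
- **Shelves:** one at (397,252), one at (470,387). The first is larger, with the curing light at (500,268) and the bur box at (297,251) beside it, so it is the one meant.
- **Slabs:** blue at (408,250) on that shelf, a smaller blue at (577,291), turquoise at (320,418). The first is meant: blue and the larger.
- **Stand:** at (227,352).
- **Other bystanders:** bottle at (372,355), jaw model at (591,378).

Next I'll measure these and check one enlarged crop.

```bash
cat >> h.py <<'E'
def rect(P):
    (c,s,a)=cv2.minAreaRect((P[:,:2]*1000).astype(np.float32))
    if s[0]<s[1]: s=s[::-1];a+=90
    return np.round(c,1),np.round(s,1),round((a+90)%180-90,2),len(P),np.round(np.median(P[:,2])*1000,1)
def blue(im):
    h=cv2.cvtColor(im,cv2.COLOR_RGB2HSV);return (h[...,0]>98)&(h[...,0]<118)&(h[...,1]>90)
def slab(name,box,zr=(.05,.3),s=None):
    im,d=s if s else snapshot(name);W=world(name,d)
    m=blue(im)&(W[...,2]>zr[0])&(W[...,2]<zr[1])&(W[...,0]>box[0])&(W[...,0]<box[1])&(W[...,1]>box[2])&(W[...,1]<box[3])
    m=cv2.morphologyEx(m.astype(np.uint8),cv2.MORPH_OPEN,np.ones((3,3)))>0
    return rect(W[m])
E
python3 - <<'E'
from h import *
for n in("scene","top"):
    z=np.load(n+"0.npz");im,d=z["im"],z["d"];W=world(n,d);X,Y,Z=W[...,0],W[...,1],W[...,2]
    if n=="top":
        px=lambda u,v:np.round(W[int(v/1.4),int(u/1.4)],3)
        for k,p in dict(slab=(408,250),deck=(350,255),rim1=(397,226),rim2=(397,280),light=(500,275),tip=(510,250),bur=(297,251),stand=(227,352),sup1=(222,326),sup2=(230,373),bottle=(371,353),jaw=(591,378),bench=(450,330),small=(577,291),specs=(355,150)).items(): print(k,px(*p))
    print(n,"slab",slab(n,(.35,.75,-.25,.15),(.06,.1),(im,d)))
    m=(Z>.055)&(Z<.1)&(X>.45)&(X<.72)&(Y>-.12)&(Y<.15)
    print("shelf",rect(W[m]))
    m=(Z>.075)&(Z<.1)&~blue(im)&(X>.45)&(X<.72)&(Y>-.12)&(Y<.15)
    print("rims",rect(W[m]))
    for lo,hi in((.004,.06),(.035,.06)):
        m=(Z>lo)&(Z<hi)&(X>.25)&(X<.5)&(Y>.2)&(Y<.4);print("stand",rect(W[m]))
    m=(Z>.015)&(Z<.05)&(X>.4)&(X<.65)&(Y>.13)&(Y<.25);print("bur",rect(W[m]))
    m=(Z>.02)&(Z<.3)&(X>.4)&(X<.65)&(Y>-.24)&(Y<-.12);print("light",rect(W[m]))
    m=(Z>.03)&(Z<.3)&(X>.28)&(X<.45)&(Y>0)&(Y<.09);print("bottle",rect(W[m]))
    m=(Z<.02)&(Z>-.02)&(X>.2)&(X<.3)&(Y>-.3)&(Y<.4);print("bench z",np.median(Z[m]))
    if n=="top":cv2.imwrite("pics/c1.png",cv2.resize(im[130:290,130:400,::-1],None,fx=2.9,fy=2.9,interpolation=2))
E
```

```text
scene slab (array([610.4,  11.9]), array([127.4,  60.5]), 85.69, 1331, np.float64(79.3))
shelf (array([606.4,  31.4]), array([245.6, 223.2]), -55.13, 4981, np.float64(77.2))
rims (array([552.6,  38.1]), array([230.7, 208.1]), 85.33, 1347, np.float64(81.8))
stand (array([377.9, 294.4]), array([281.9,  95. ]), 36.43, 971, np.float64(8.4))
stand (array([432.2, 341.7]), array([101.6,  47.4]), 11.75, 168, np.float64(43.1))
bur (array([613.3, 218.3]), array([77.3, 59.6]), 5.87, 536, np.float64(29.0))
light (array([ 513.3, -155. ]), array([226.3,  69.8]), 0.08, 2489, np.float64(76.7))
bottle (array([429.5,  65. ]), array([51.7, 42.4]), 76.73, 988, np.float64(87.0))
bench z -0.0010105248852904647
slab [0.609 0.013 0.073]
deck [0.598 0.114 0.071]
rim1 [0.65  0.034 0.083]
rim2 [0.552 0.032 0.081]
light [ 0.565 -0.147  0.085]
tip [ 0.587 -0.151  0.173]
bur [0.614 0.216 0.031]
stand [0.429 0.339 0.009]
sup1 [0.473 0.343 0.042]
sup2 [0.389 0.322 0.041]
bottle [0.419 0.067 0.15 ]
jaw [ 0.394 -0.318  0.012]
bench [ 0.479 -0.065  0.002]
small [ 0.554 -0.297  0.01 ]
specs [0.822 0.121 0.001]
top slab (array([606.3,  14. ]), array([125.7,  59.3]), 85.75, 1179, np.float64(79.9))
shelf (array([599.9,  13.6]), array([271.1, 102. ]), 85.47, 3906, np.float64(76.4))
rims (array([600.1,  13.3]), array([267.6, 101.5]), 85.12, 877, np.float64(82.5))
stand (array([375.9, 299.9]), array([246.9, 199.3]), 0.02, 1638, np.float64(8.5))
stand (array([429. , 340.6]), array([100.3,  43.2]), 11.89, 235, np.float64(44.4))
bur (array([612.7, 218.6]), array([80.5, 59.7]), 9.74, 689, np.float64(29.4))
light (array([ 510.3, -153.5]), array([217.3,  66.9]), -0.08, 775, np.float64(83.5))
bottle (array([417.8,  65.5]), array([52.2, 47.8]), 2.09, 427, np.float64(103.8))
bench z -0.00019317943147090233
```

View pics/c1.png

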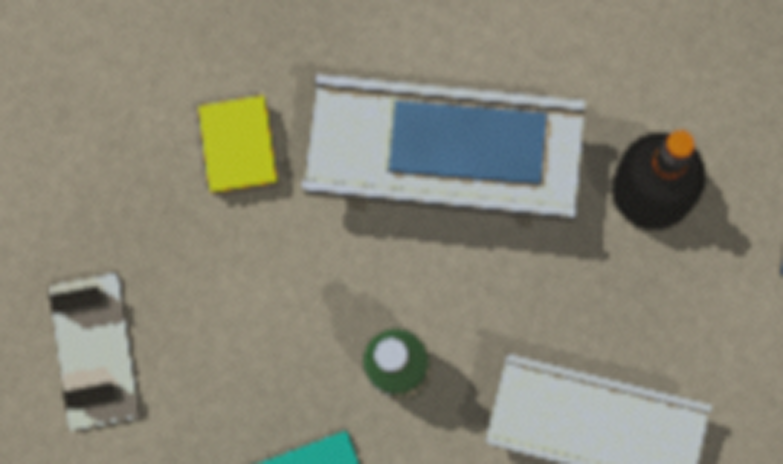

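The crop confirms the target: the larger blue slab lies in the larger white shelf, with the light to its right. I'll push it toward the bur box (+y) and work out the moves now.

```bash
cat >> h.py <<'E'
from scipy.spatial.transform import Rotation as Ro
A=np.deg2rad(85.4);SC=np.array([.600,.033]);SY=np.array([np.cos(A),np.sin(A)]);SX=np.array([SY[1],-SY[0]])
def sh(x,y,z): return np.r_[SC+x*SX+y*SY,z]
def go(t,zang=None,o=None):
    o=o or get_obs();R=Ro.from_euler("xyz",o["orientation"],degrees=True).as_matrix()
    d=R.T@(np.asarray(t)-o["tool_pos"])*100
    za=np.rad2deg(np.arctan2(R[1,2],R[0,2]))
    print("t",round(o["clock"],2),"pos",np.round(o["tool_pos"],4),"tool cm",np.round(d,2),"zang",round(za,2),"F",np.round(o["force"],1),"op",round(o["opening"],4),"q6",round(o["joint_pos"][5],1))
    if zang is not None:
        # tool x down: + spin turns clockwise seen from above
        s=-np.deg2rad((zang-za+180)%360-180);print("spin rad",round(s,4))
E
python3 - <<'E'
from h import *
print([a for a in dir(ctrl) if a[0]!='_'])
print(np.round(Ro.from_euler("xyz",get_obs()["orientation"],degrees=True).as_matrix(),3))
t=sh(.006,-.100,.226);print(t);go(t,-4.6);go(t,175.4)
E
```

```text
['PlanningError', 'grip_point_offset']
[[-0.     0.946 -0.324]
 [-0.001 -0.324 -0.946]
 [-1.     0.     0.001]]
[ 0.59796078 -0.06715908  0.226     ]
t 0.1 pos [0.2185 0.6382 0.2258] tool cm [ 0.06 58.75 54.44] zang -108.9 F [ 0.6 -0.5  0.6] op 0.0878 q6 -16.5
spin rad -1.8204
t 0.1 pos [0.2185 0.6382 0.2258] tool cm [ 0.06 58.75 54.44] zang -108.9 F [ 0.6 -0.5  0.6] op 0.0878 q6 -16.5
spin rad 1.3212
```

Request:
move_arm(
  commands=[
    [[0, 3.6, 3.35, 0], [0, 3.6, 3.35, 0], [0, 3.6, 3.35, 0], [0, 3.6, 3.35, 0], [0, 3.6, 3.35, 0], [0, 3.6, 3.35, 0], [0, 3.6, 3.35, 0], [0, 3.6, 3.35, 0]],
  ],
  jaw=2,
)

```text
clock: 0.9
tool_pos: [0.4046, 0.2898, 0.2266]
orientation: [-126.8, 90.0, 124.3]
force: [1.6, -0.3, -0.1]
opening: 0.0289
```

Request:
move_arm(
  commands=[
    [[0, 3.6, 3.35, 0], [0, 3.6, 3.35, 0], [0, 3.6, 3.35, 0], [0, 3.6, 3.35, 0], [0, 3.6, 3.35, 0], [0, 3.6, 3.35, 0], [0, 3.6, 3.35, 0], [0, 0, 0, 0]],
  ],
)

```text
clock: 1.7
tool_pos: [0.5681, -0.0164, 0.2255]
orientation: [-31.0, 89.9, -140.2]
force: [-0.8, 0.3, -1.1]
opening: 0.0199
```

Request:
move_arm(
  commands=[
    [[0, 0, 0, 0.147], [0, 0, 0, 0.147], [0, 0, 0, 0.147], [0, 0, 0, 0.147], [0, 0, 0, 0.147], [0, 0, 0, 0.147], [0, 0, 0, 0.147], [0, 0, 0, 0.147]],
  ],
)

```text
clock: 2.5
tool_pos: [0.5663, -0.0113, 0.2262]
orientation: [-3.5, 90.0, 179.9]
force: [-0.5, -0.1, 0.4]
opening: 0.02
```

```bash
python3 - <<'E'
from h import *
go(sh(.006,-.100,.226),175.4)
E
```

```text
t 2.5 pos [ 0.5663 -0.0113  0.2262] tool cm [ 0.02  5.76 -2.83] zang -176.61 F [-0.5 -0.1  0.4] op 0.02 q6 -15.2
spin rad 0.1395
```

Request:
move_arm(
  commands=[
    [[0, 0, 0, 0.07], [0, 0, 0, 0.07], [0, 2.65, -1.8, 0], [0, 2.65, -1.8, 0], [0, 0, 0, 0], [0, 0, 0, 0], [0, 0, 0, 0], [0, 0, 0, 0]],
  ],
)

```text
clock: 3.3
tool_pos: [0.5984, -0.0665, 0.2266]
orientation: [-87.6, 90.0, 88.1]
force: [-1.1, 0.1, -0.5]
opening: 0.0199
```

```bash
python3 - <<'E'
from h import *
im,d=snapshot("scene");W=world("scene",d)
cv2.imwrite("pics/s1.png",cv2.resize(im[100:340,180:420,::-1],None,fx=2.4,fy=2.4,interpolation=2))
go(sh(.006,-.100,.12),175.4)
E
```

```text
t 3.35 pos [ 0.5985 -0.0665  0.2268] tool cm [10.68  0.07  0.05] zang 175.76 F [ 0.7  0.3 -0.9] op 0.0201 q6 -16.5
spin rad 0.0063
```

View pics/s1.png

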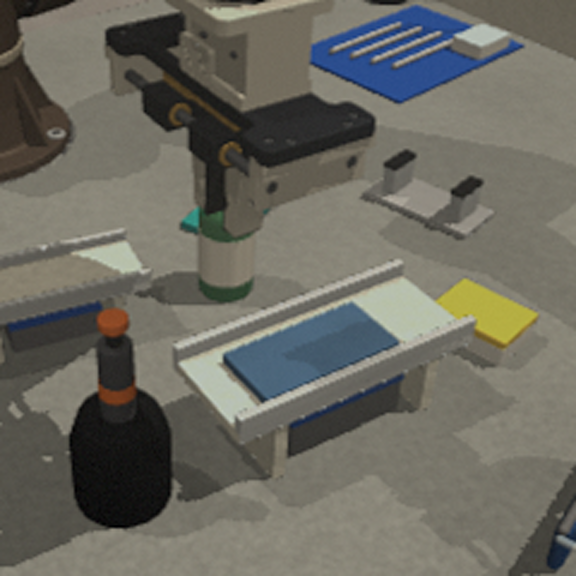

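The gripper sits above the shelf's light end, with the slab end at about (300,380) in the crop. Nothing is in the way, so I'll descend behind the slab.

Request:
move_arm(
  commands=[
    [[3, 0, 0, 0], [3, 0, 0, 0], [3, 0, 0, 0], [3, 0, 0, 0], [1.2, 0, 0, 0], [0, 0, 0, 0], [0, 0, 0, 0]],
  ],
)

```text
clock: 4.05
tool_pos: [0.5995, -0.067, 0.0958]
orientation: [174.5, 89.9, -9.8]
force: [-0.4, -0.9, 1.1]
opening: 0.0196
```

Request:
move_arm(
  commands=[
    [[0.6, 0.05, 0.05, 0], [0.6, 0, 0, 0], [0.5, 0, 0, 0], [0.3, 0, 0, 0], [0, 0, 0, 0], [0, 0, 0, 0]],
  ],
)

```text
clock: 4.65
tool_pos: [0.5982, -0.0678, 0.0746]
orientation: [56.4, 90.0, -127.9]
force: [0.3, -0.0, 0.8]
opening: 0.0202
```

```bash
python3 - <<'E'
from h import *
go(sh(.006,-.100,.074),175.4)
print(slab("scene",(.35,.75,-.25,.15),(.06,.1)))
E
```

```text
t 4.65 pos [ 0.5982 -0.0678  0.0746] tool cm [ 0.06 -0.06  0.03] zang 175.7 F [ 0.3 -0.   0.8] op 0.0202 q6 -16.4
spin rad 0.0053
(array([622.8,  62.2]), array([66.3, 39.5]), -35.91, 262, np.float64(79.1))
```

Request:
move_arm(
  commands=[
    [[0, -0.4, 0, 0], [0, -0.7, 0, 0], [0, -0.7, 0, 0], [0, -0.7, 0, 0], [0, -0.7, 0, 0], [0, -0.7, 0, 0], [0, -0.7, 0, 0], [0, -0.4, 0, 0]],
  ],
)

```text
clock: 5.5
tool_pos: [0.602, -0.0171, 0.0746]
orientation: [151.2, 90.0, -33.0]
force: [0.1, -2.2, 1.0]
opening: 0.0198
```

```bash
python3 - <<'E'
from h import *
go(sh(.006,.0275,.074),175.4)
im,d=snapshot("top");print(slab("top",(.5,.75,-.12,.3),(.06,.1),(im,d)))
cv2.imwrite("pics/t1.png",cv2.resize(im[130:290,130:400,::-1],None,fx=2.9,fy=2.9,interpolation=2))
E
```

```text
t 5.5 pos [ 0.602  -0.0171  0.0746] tool cm [ 0.06 -7.73 -0.04] zang 175.73 F [ 0.1 -2.2  1. ] op 0.0198 q6 -21.2
spin rad 0.0057
(array([610.8,  70.6]), array([99.1, 58.9]), 86.14, 757, np.float64(79.5))
```

View pics/t1.png

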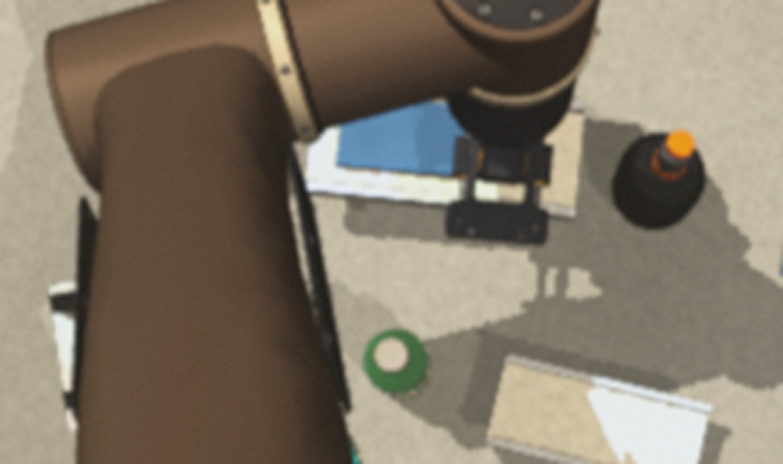

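The slab is sliding straight, its leading end now at about (338,150), with only about 2 N of push force. I'll continue.

Request:
move_arm(
  commands=[
    [[0, -0.4, 0, 0], [0, -0.7, 0, 0], [0, -0.7, 0, 0], [0, -0.7, 0, 0], [0, -0.7, 0, 0], [0, -0.7, 0, 0], [0, -0.6, 0, 0], [0, -0.4, 0, 0]],
  ],
)

```text
clock: 6.35
tool_pos: [0.6056, 0.0317, 0.0746]
orientation: [55.8, 90.0, -128.4]
force: [-0.3, -2.8, 0.7]
opening: 0.0204
```

```bash
python3 - <<'E'
from h import *
go(sh(.006,.0275,.074),175.4)
print(slab("scene",(.5,.75,-.12,.3),(.06,.1)),slab("top",(.5,.75,-.12,.3),(.06,.1)))
E
```

```text
t 6.35 pos [0.6056 0.0317 0.0746] tool cm [ 0.06 -2.84 -0.04] zang 175.73 F [-0.3 -2.8  0.7] op 0.0204 q6 -25.7
spin rad 0.0057
(array([644.4, 152.1]), array([32.9, 16.8]), -73.95, 62, np.float64(79.1)) (array([614.4, 124.7]), array([93. , 59.6]), 85.98, 705, np.float64(79.6))
```

Request:
move_arm(
  commands=[
    [[0, -0.4, 0, 0], [0, -0.5, 0, 0], [0, -0.5, 0, 0], [0, -0.5, 0, 0], [0, -0.4, 0, 0], [0, -0.3, 0, 0], [0, -0.2, 0, 0], [0, 0, 0, 0]],
  ],
)

```text
clock: 7.25
tool_pos: [0.6078, 0.0593, 0.0746]
orientation: [-125.5, 90.0, 50.2]
force: [-0.1, -0.2, -0.4]
opening: 0.0199
```

```bash
python3 - <<'E'
from h import *
go(sh(.006,.0275,.074),175.4)
print(slab("top",(.5,.75,-.12,.3),(.06,.1)))
E
```

```text
t 7.25 pos [0.6078 0.0593 0.0746] tool cm [ 0.06 -0.06 -0.04] zang 175.72 F [-0.1 -0.2 -0.4] op 0.0199 q6 -28.2
spin rad 0.0056
(array([616.3, 152.3]), array([88.7, 59.8]), 86.88, 665, np.float64(79.6))
```

Request:
move_arm(
  commands=[
    [[0, 0.5, 0, 0], [0, 0.5, 0, 0], [-2, 0, 0, 0], [-3, 0, 0, 0], [-3, 0, 0, 0], [-2, 0, 0, 0], [0, 0, 0, 0], [0, 0, 0, 0]],
  ],
  jaw=2,
)

```text
clock: 8.1
tool_pos: [0.6069, 0.0487, 0.1748]
orientation: [-133.9, 89.9, 41.7]
force: [-0.1, -0.6, -1.0]
opening: 0.0199
```

Request:
move_arm(
  commands=[
    [[0, -3, 0, 0], [0, -3, 0, 0], [0, -3, 0, 0], [0, -2.5, 0, 0], [0, 0, 0, 0], [0, 0, 0, 0], [0, 0, 0, 0], [0, 0, 0, 0]],
  ],
  jaw=8.76,
)

```text
clock: 8.9
tool_pos: [0.6154, 0.1626, 0.1743]
orientation: [32.8, 90.0, -151.6]
force: [0.6, 0.3, -0.2]
opening: 0.0783
```

```bash
python3 - <<'E'
from h import *
im,d=snapshot("scene");W=world("scene",d);print(slab("scene",(.5,.75,-.12,.3),(.06,.1),(im,d)))
cv2.imwrite("pics/s2.png",cv2.resize(im[100:340,200:440,::-1],None,fx=2.4,fy=2.4,interpolation=2))
print(slab("top",(.5,.75,-.12,.3),(.06,.1)))
go(sh(.006,.131,.056),175.4)
E
```

```text
(array([621.7, 155. ]), array([84.8, 59.9]), 85.83, 628, np.float64(79.2))
(array([615.5, 134.3]), array([124.4,  58.5]), 85.02, 829, np.float64(79.5))
t 9.0 pos [0.6155 0.1628 0.1746] tool cm [11.86 -0.03 -0.09] zang 175.65 F [-0.2 -0.8  0.3] op 0.085 q6 -36.7
spin rad 0.0044
```

View pics/s2.png

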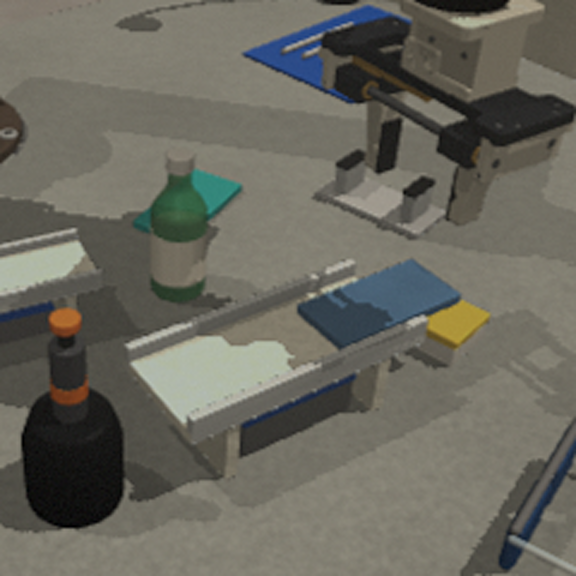

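The slab is flat with its end overhanging at (400,290), above the bur box, and everything else stands undisturbed. I'll descend around the overhang.

Request:
move_arm(
  commands=[
    [[0, -0.2, -0.3, 0], [2, 0, 0, 0], [2, 0, 0, 0], [2, 0, 0, 0], [2, 0, 0, 0], [0, 0, 0, 0], [0, 0, 0, 0]],
  ],
)

```text
clock: 9.7
tool_pos: [0.619, 0.1653, 0.0948]
orientation: [82.5, 90.0, -101.8]
force: [-0.1, 0.4, -0.4]
opening: 0.0877
```

Request:
move_arm(
  commands=[
    [[1, 0, 0, 0], [1, 0, 0, 0], [1, 0, 0, 0], [0.8, 0, 0, 0], [0, 0, 0, 0], [0, 0, 0, 0]],
  ],
)

```text
clock: 10.3
tool_pos: [0.6187, 0.1654, 0.0563]
orientation: [48.2, 90.0, -136.1]
force: [0.0, 0.3, -0.2]
opening: 0.0878
```

```bash
python3 - <<'E'
from h import *
im,d=snapshot("scene")
cv2.imwrite("pics/s3.png",cv2.resize(im[140:340,240:440,::-1],None,fx=2.8,fy=2.8,interpolation=2))
go(sh(.009,.133,.056),175.4)
print(slab("top",(.5,.75,-.12,.3),(.06,.1)))
E
```

```text
t 10.35 pos [0.6189 0.1655 0.0567] tool cm [ 0.07  0.06 -0.08] zang 175.71 F [-0.   0.6  0.7] op 0.088 q6 -36.7
spin rad 0.0055
(array([615.1, 135.3]), array([127.9,  57.2]), 86.48, 750, np.float64(79.7))
```

View pics/s3.png

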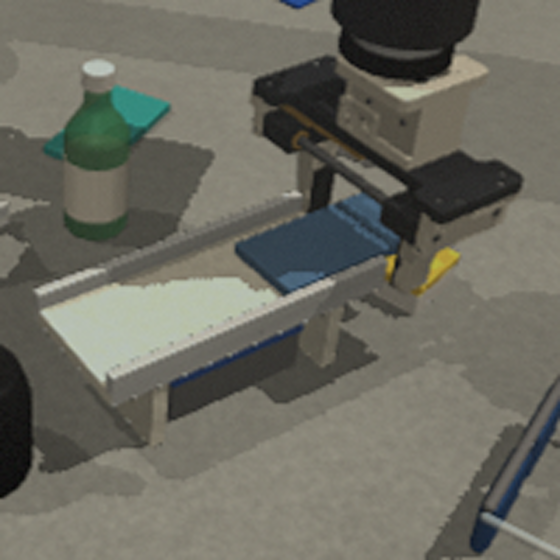

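The fingers straddle the overhang just beyond the rim end, at about (400,260). Closing now.

Request:
move_arm(
  commands=[
    [[0, 0, 0, 0], [0, 0, 0, 0], [0, 0, 0, 0], [0, 0, 0, 0], [0, 0, 0, 0], [0, 0, 0, 0], [0, 0, 0, 0], [0, 0, 0, 0]],
  ],
  jaw=5.5,
)

```text
clock: 11.2
tool_pos: [0.6188, 0.1655, 0.0567]
orientation: [-155.4, 90.0, 20.3]
force: [-0.0, 0.2, 2.0]
opening: 0.062
```

Request:
move_arm(
  commands=[
    [[-0.5, 0, 0, 0], [-1, 0, 0, 0], [-1, 0, 0, 0], [-1, 0, 0, 0], [-1, 0, 0, 0], [-0.5, 0, 0, 0], [0, 0, 0, 0]],
  ],
)

```text
clock: 11.9
tool_pos: [0.6192, 0.1657, 0.1078]
orientation: [-146.7, 89.9, 29.0]
force: [-0.3, 0.4, -2.0]
opening: 0.0619
```

```bash
python3 - <<'E'
from h import *
im,d=snapshot("scene")
go(sh(.009,.133,.056),175.4)
print(slab("scene",(.5,.75,-.12,.3),(.06,.2),(im,d)))
W=world("scene",d);m=blue(im)&(W[...,2]>.085)&(W[...,2]<.2)&(W[...,0]>.5)&(W[...,1]<.25)&(W[...,0]<.75)
P=W[m];print("plane normal",np.round(np.linalg.svd(P-P.mean(0))[2][2],3),len(P),P.mean(0))
cv2.imwrite("pics/s4.png",cv2.resize(im[140:340,240:440,::-1],None,fx=2.8,fy=2.8,interpolation=2))
E
```

```text
t 11.95 pos [0.6188 0.1655 0.107 ] tool cm [ 5.1   0.07 -0.09] zang 175.7 F [-0.   0.2 -3. ] op 0.0617 q6 -36.7
spin rad 0.0053
(array([628.5, 131.7]), array([127.1,  33.9]), -72.31, 137, np.float64(130.0))
plane normal [-0.007  0.007 -1.   ] 248 [0.6201028  0.13474434 0.12988996]
```

View pics/s4.png

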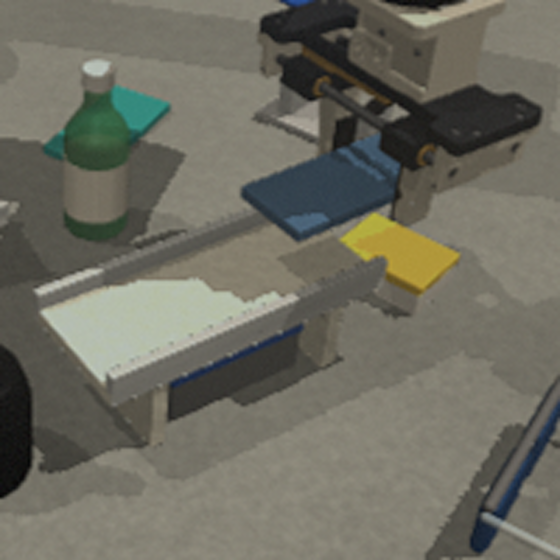

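The slab is held level with its underside about 0.12 up. I'll lift further, carry it, then turn.

Request:
move_arm(
  commands=[
    [[-1, 0, 0, 0], [-2, 0, 0, 0], [-2, 0, 0, 0], [-1, 0, 0, 0], [0, 0, 0, 0]],
  ],
)

```text
clock: 12.45
tool_pos: [0.6195, 0.1658, 0.1683]
orientation: [-149.0, 89.8, 26.7]
force: [-0.1, 0.7, -2.3]
opening: 0.0617
```

```bash
python3 - <<'E'
from h import *
go([.461,.3475,.166],101.8)
E
```

```text
t 12.45 pos [0.6195 0.1658 0.1683] tool cm [  0.21 -16.94  17.16] zang 175.71 F [-0.1  0.7 -2.3] op 0.0617 q6 -36.7
spin rad 1.29
```

Request:
move_arm(
  commands=[
    [[0, -0.5, 0.5, 0], [0, -1.2, 1.2, 0], [0, -1.4, 1.4, 0], [0, -1.4, 1.4, 0], [0, -1.4, 1.4, 0], [0, -1.4, 1.4, 0], [0, -1.4, 1.4, 0], [0, -1.4, 1.4, 0]],
  ],
)

```text
clock: 13.25
tool_pos: [0.5236, 0.2746, 0.1655]
orientation: [39.2, 89.9, -145.0]
force: [0.3, 0.4, -2.4]
opening: 0.0616
```

Request:
move_arm(
  commands=[
    [[0, -1.4, 1.4, 0], [0, -1.4, 1.4, 0], [0, -1.4, 1.4, 0], [0, -1.2, 1.3, 0], [0, -0.9, 0.9, 0], [0, -0.5, 0.6, 0], [0, 0, 0, 0.04], [0, 0, 0, 0.08]],
  ],
)

```text
clock: 14.05
tool_pos: [0.4603, 0.3469, 0.1662]
orientation: [63.3, 90.0, -128.0]
force: [0.3, 0.3, -3.5]
opening: 0.0618
```

Request:
move_arm(
  commands=[
    [[0, 0, 0, 0.12], [0, 0, 0, 0.12], [0, 0, 0, 0.12], [0, 0, 0, 0.12], [0, 0, 0, 0.12], [0, 0, 0, 0.12], [0, 0, 0, 0.12], [0, 0, 0, 0.12]],
  ],
)

```text
clock: 14.85
tool_pos: [0.4606, 0.3465, 0.1662]
orientation: [120.0, 90.0, -126.5]
force: [0.8, 0.7, -2.0]
opening: 0.0617
```

Request:
move_arm(
  commands=[
    [[0, 0, 0, 0.1], [0, 0, 0, 0.06], [0, 0, 0, 0.03], [0, 0, 0, 0], [0, 0, 0, 0]],
  ],
)

```text
clock: 15.35
tool_pos: [0.4608, 0.3467, 0.1665]
orientation: [139.0, 90.0, -118.0]
force: [0.4, 1.2, -1.9]
opening: 0.0615
```

```bash
python3 - <<'E'
from h import *
go([.461,.3475,.166],101.8)
for n in("scene","top"):
    im,d=snapshot(n);print(slab(n,(.25,.6,.2,.5),(.1,.23),(im,d)))
    cv2.imwrite(f"pics/{n}5.png",cv2.resize(im[120:340,60:480,::-1],(800,420)))
    W=world(n,d);m=blue(im)&(W[...,2]>.1)&(W[...,2]<.25)&(W[...,0]<.6)&(W[...,1]>.2)&(W[...,1]<.5)
    P=W[m];print("normal",np.round(np.linalg.svd(P-P.mean(0))[2][2],3))
E
```

```text
t 15.35 pos [0.4608 0.3467 0.1665] tool cm [ 0.05 -0.04  0.08] zang 103.01 F [ 0.4  1.2 -1.9] op 0.0615 q6 -133.4
spin rad 0.0212
(array([440.1, 325. ]), array([132.7,  53. ]), 23.74, 162, np.float64(188.6))
normal [-0.007  0.042 -0.999]
(array([403.5, 332.3]), array([71.9, 58.7]), 12.75, 867, np.float64(189.1))
normal [ 0.031 -0.026 -0.999]
```

View pics/scene5.png

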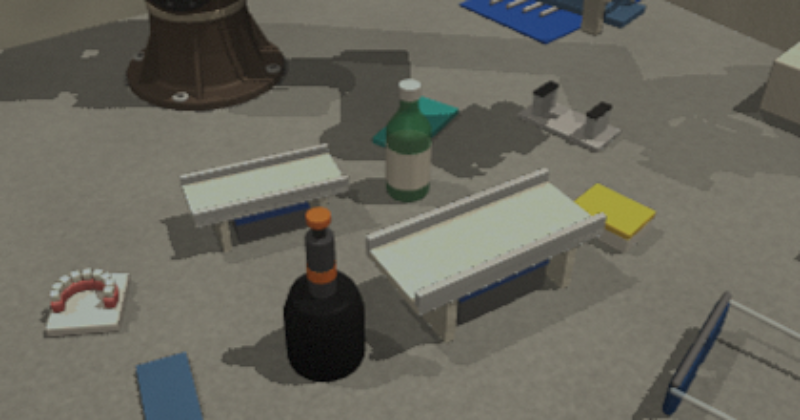

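Slab is above this crop's frame, which shows the shelf empty and all four bystanders in place. The top camera puts the slab centre within about 2 mm of the stand. I'll trim the angle and lower.

Request:
move_arm(
  commands=[
    [[0, -0.04, 0.08, 0.021], [1, 0, 0, 0], [2, 0, 0, 0], [2, 0, 0, 0], [2, 0, 0, 0], [2, 0, 0, 0], [1, 0, 0, 0], [0, 0, 0, 0]],
  ],
)

```text
clock: 16.25
tool_pos: [0.4603, 0.3467, 0.0648]
orientation: [131.2, 89.8, -127.1]
force: [-0.9, -0.4, -1.9]
opening: 0.0616
```

```bash
python3 - <<'E'
from h import *
go([.461,.3475,.0317],101.8)
for n in("scene","top"):
    im,d=snapshot(n);print(slab(n,(.25,.6,.2,.5),(.06,.13),(im,d)))
    if n=="scene":cv2.imwrite(f"pics/{n}6.png",cv2.resize(im[60:260,260:500,::-1],None,fx=3,fy=3,interpolation=2))
E
```

```text
t 16.25 pos [0.4603 0.3467 0.0648] tool cm [ 3.3  -0.09  0.08] zang 101.73 F [-0.9 -0.4 -1.9] op 0.0616 q6 -134.7
spin rad -0.0013
(array([434.8, 338.6]), array([125.1,  56.3]), 10.41, 123, np.float64(86.9))
(array([402.3, 332.8]), array([70.4, 60. ]), 10.88, 708, np.float64(88.6))
```

View pics/scene6.png

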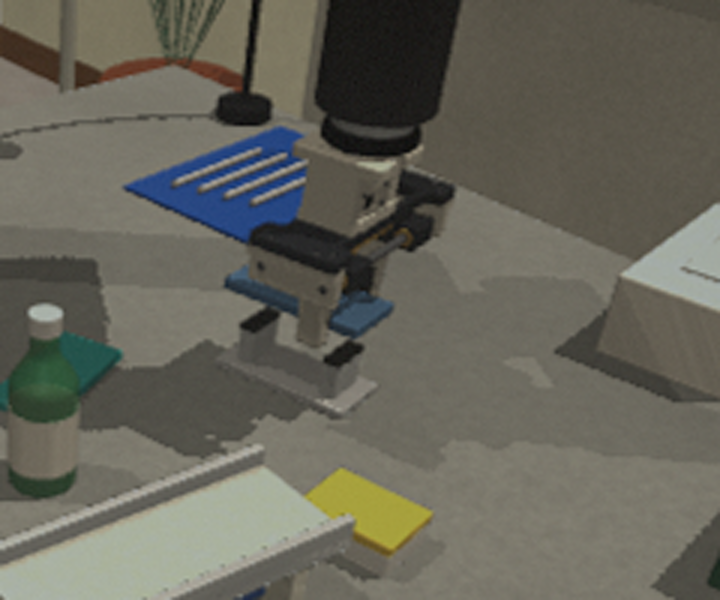

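The slab is level over the stand, with its supports visible at (260,320) and (345,355). Both cameras say about 2 mm more toward the tool's z, so I'll correct that and lower gently.

Request:
move_arm(
  commands=[
    [[0.5, 0, 0.18, 0], [0.8, 0, 0, 0], [0.7, 0, 0, 0], [0.5, 0, 0, 0], [0.3, 0, 0, 0], [0.1, 0, 0, 0], [0, 0, 0, 0], [0, 0, 0, 0]],
  ],
)

```text
clock: 17.15
tool_pos: [0.4608, 0.3495, 0.0377]
orientation: [-58.1, 90.0, 43.7]
force: [-0.3, -0.6, -2.4]
opening: 0.0616
```

Request:
move_arm(
  commands=[
    [[0.1, 0, 0, 0], [0.1, 0, 0, 0], [0.1, 0, 0, 0], [0, 0, 0, 0], [0, 0, 0, 0]],
  ],
)

```text
clock: 17.65
tool_pos: [0.4607, 0.3493, 0.0345]
orientation: [134.0, 90.0, -124.2]
force: [0.1, -0.1, -1.4]
opening: 0.0617
```

```bash
python3 - <<'E'
from h import *
go([.461,.3475,.0317],101.8)
for n in("scene","top"):print(slab(n,(.25,.6,.2,.5),(.03,.1)))
E
```

```text
t 17.65 pos [0.4607 0.3493 0.0345] tool cm [ 0.28  0.   -0.19] zang 101.73 F [ 0.1 -0.1 -1.4] op 0.0617 q6 -134.8
spin rad -0.0012
(array([485.7, 348.7]), array([54.5, 24. ]), -73.39, 86, np.float64(57.0))
(array([402.1, 335.2]), array([70.8, 59.5]), 12.09, 674, np.float64(57.1))
```

Request:
move_arm(
  commands=[
    [[0.1, 0, 0, 0], [0.08, 0, 0, 0], [0, 0, 0, 0], [0, 0, 0, 0]],
  ],
)

```text
clock: 18.15
tool_pos: [0.4607, 0.3494, 0.0327]
orientation: [135.0, 90.0, -123.2]
force: [-0.5, -0.4, -1.9]
opening: 0.0613
```

Request:
move_arm(
  commands=[
    [[0.06, 0, 0, 0], [0, 0, 0, 0], [0, 0, 0, 0]],
  ],
)

```text
clock: 18.45
tool_pos: [0.4607, 0.3494, 0.0322]
orientation: [163.7, 90.0, -94.6]
force: [-0.4, 0.2, -0.9]
opening: 0.0613
```

Request:
move_arm(
  commands=[
    [[0.06, 0, 0, 0], [0, 0, 0, 0], [0, 0, 0, 0]],
  ],
)

```text
clock: 18.75
tool_pos: [0.4607, 0.3494, 0.0317]
orientation: [-58.7, 90.0, 43.0]
force: [0.1, -0.5, 0.7]
opening: 0.0617
```

Request:
move_arm(
  commands=[
    [[0.05, 0, 0, 0], [0, 0, 0, 0], [0, 0, 0, 0]],
  ],
)

```text
clock: 19.05
tool_pos: [0.4608, 0.3494, 0.0317]
orientation: [-69.1, 90.0, 32.6]
force: [-3.7, 0.3, 5.8]
opening: 0.0613
```

The support force shows the slab is seated. Releasing.

Request:
move_arm(
  commands=[
    [[0, 0, 0, 0], [0, 0, 0, 0], [0, 0, 0, 0], [0, 0, 0, 0], [0, 0, 0, 0], [0, 0, 0, 0], [0, 0, 0, 0]],
  ],
  jaw=8.76,
)

```text
clock: 19.75
tool_pos: [0.4607, 0.3493, 0.031]
orientation: [139.4, 90.0, -118.9]
force: [0.2, -0.3, -0.4]
opening: 0.0877
```

Request:
move_arm(
  commands=[
    [[-0.5, 0, 0, 0], [-1, 0, 0, 0], [-2, 0, 0, 0], [-3, 0, 0, 0], [-3, 0, 0, 0], [-3, 0, 0, 0], [-3, 0, 0, 0], [0, 0, 0, 0]],
  ],
)

```text
clock: 20.55
tool_pos: [0.4625, 0.3512, 0.1919]
orientation: [-54.8, 89.5, 46.9]
force: [0.7, 1.1, 0.6]
opening: 0.0873
```

Request:
move_arm(
  commands=[
    [[0, 3, 3, 0], [0, 3, 3, 0], [0, 3, 3, 0], [0, 3, 3, 0], [0, 3, 3, 0], [0, 3, 3, 0], [0, 0, 0, 0], [0, 0, 0, 0]],
  ],
)

```text
clock: 21.35
tool_pos: [0.2469, 0.4894, 0.1864]
orientation: [-7.5, 90.0, 94.4]
force: [0.8, -0.9, -0.4]
opening: 0.0874
```

```bash
python3 - <<'E'
from h import *
go([.461,.3475,.0317],101.8)
for n in("scene","top"):
    im,d=snapshot(n);print(slab(n,(.25,.6,.2,.5),(.03,.1),(im,d)))
    W=world(n,d);X,Y,Z=np.moveaxis(W,2,0);m=(Z>.015)&(Z<.05)&(X>.4)&(X<.65)&(Y>.13)&(Y<.25);print("bur",rect(W[m]))
    m=(Z>.02)&(Z<.3)&(X>.52)&(X<.63)&(Y>-.2)&(Y<-.12);z=np.load(n+"0.npz");print("light",rect(W[m]),"before");W0=world(n,z["d"]);m=(W0[...,2]>.02)&(W0[...,2]<.3)&(W0[...,0]>.52)&(W0[...,0]<.63)&(W0[...,1]>-.2)&(W0[...,1]<-.12);print(rect(W0[m]))
    cv2.imwrite(f"pics/{n}9.png",cv2.resize(im[:,:,::-1],(784,588)))
E
```

```text
t 21.35 pos [0.2469 0.4894 0.1864] tool cm [ 15.46 -18.04 -18.29] zang 101.87 F [ 0.8 -0.9 -0.4] op 0.0874 q6 -161.8
spin rad 0.0012
(array([434.3, 339.5]), array([127. ,  58.5]), 11.62, 533, np.float64(53.7))
bur (array([613.6, 218.7]), array([75. , 60.3]), 4.29, 538, np.float64(29.1))
light (array([ 593.9, -155. ]), array([68.4, 67.8]), 17.31, 2324, np.float64(80.6)) before
(array([ 593.5, -154.2]), array([69.2, 68.9]), -72.31, 2327, np.float64(80.4))
(array([429.8, 342.1]), array([127.9,  60.7]), 12.08, 1238, np.float64(54.5))
bur (array([612.2, 217.9]), array([80.8, 60.1]), 9.05, 689, np.float64(29.6))
light (array([ 582.5, -153.5]), array([72.5, 66.5]), -0.04, 765, np.float64(83.7)) before
(array([ 582.5, -153.6]), array([73. , 66.9]), -0.08, 764, np.float64(83.6))
```

View pics/top9.png

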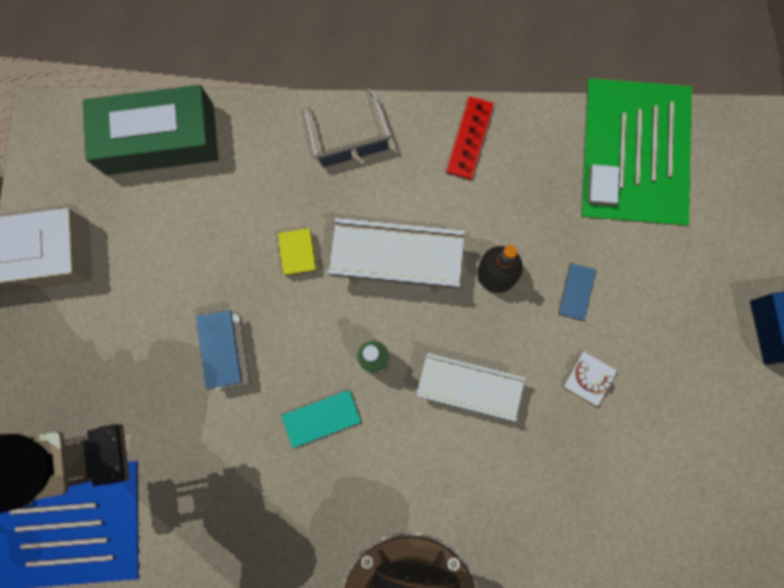

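The final top view shows the slab squared on the stand at (219,349), the arm clear of it, and all bystanders at their original pixels. Handing in.

```bash
python3 -c "
from h import *
print(close_job())"
```

```text
the job is handed in; nothing more can be done
None
```

The blue slab is on the steel stand and the job is handed in, at about 21 s on the clock (limit 67 s). No verdict was reported, so the result rests on my own checks below.

**What I did:** I pushed the slab along the shelf toward the bur box until about 49 mm overhung, with only 2–3 N of push force. Then I gripped the overhanging end by its long edges, lifted it level, turned it over the stand, lowered it until the supports took the load (about 6 N), and let go.

**Last checks:**
- **Position:** the slab's centre is about 2 mm (top camera) to 3 mm (scene camera) from the stand's centre. The two cameras disagree with each other by about 5 mm in absolute position, so I compared slab and stand within the same camera.
- **Angle and height:** its long side is within about 0.3° of the stand's x. Its top is at 54–55 mm, which matches lying on both supports.
- **Bystanders:** the curing light and bur box measured unmoved to within about 1.5 mm. The bottle and jaw model look unchanged in the final picture but were not measured again.
- **Arm:** it is clear of everything.

One set of readings disagreed: tilt fits while the slab was in the air differed between the two cameras, because the gripper hid part of it. The height readings showed no droop.

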